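# Space the divider plates of a sample tray rack with a spacer block

### The job

Set the three steel divider plates of the tray rack at equal gaps with the yellow spacer block: working outwards from the blue end stop, put the block's nose into the gap, press its flat face firmly against the part already set without shifting that part, then push it gently down until its full width fills the gap and drives the next plate away, lift it out and step it to the next gap. Move the plates only with the block and never force it. When all three gaps are set, stand the block back on its green mat, let go, and leave everything else on the counter where it is.

Things in the scene. Friction and masses are not known exactly. Their poses are not given: they have to be found in the camera images.
- stop: centre of the top edge of the inner face of the rack's blue end stop, 70 mm above the counter. Axes are the rack's: z up, +y runs along the row from the stop past plates 1, 2, 3; x across it. The stop is fixed, 12 mm thick (towards -y), 100 mm wide.
- plate1: upright steel divider plate 1, 80 x 6 x 56 mm (x, y, z of the rack). Origin: centre of its top edge, 70 mm above the counter; its faces lie 3 mm to -y and +y. Axes as stop. It only slides along the rack's y, stiffly: moves when pushed with about 10 N, stays where left. At the start its gap to the stop is 36 to 40.5 mm, to be set to the 44 mm of the block.
- plate2: upright steel divider plate 2, 80 x 6 x 56 mm (x, y, z of the rack). Origin: centre of its top edge, 70 mm above the counter; its faces lie 3 mm to -y and +y. Axes as stop. It only slides along the rack's y, stiffly: moves when pushed with about 7.5 N, stays where left. Once plate 1 is set, the gap from plate 1 to it is 36 to 40.5 mm.
- plate3: upright steel divider plate 3, 80 x 6 x 56 mm (x, y, z of the rack). Origin: centre of its top edge, 70 mm above the counter; its faces lie 3 mm to -y and +y. Axes as stop. It only slides along the rack's y, stiffly: moves when pushed with about 5.5 N, stays where left. Once plate 2 is set, the gap from plate 2 to it is 36 to 40.5 mm; it has 25 mm or more of free travel beyond.
- block_grip (a point): middle of the black upright handle of the yellow spacer block, the place to grip it, 82 mm above the block's underside. Handle 28 (x) x 24 (y) x 46 mm (z), 59 to 105 mm above the underside; the shoulder of the yellow body is 24 mm below this point. The flat face lies 18 mm to -y of this point. The block goes into the row with its +y along the rack's +y. Loose, 0.12 to 0.26 kg.
- block: the same block; origin on its underside in the plane of its flat face. Yellow body 40 mm in x, 58 mm high. Flat upright face at y = 0 over the whole height (its lowest edge bevelled by 2 to 3 mm). Its other side lies at y = 44 mm (full width) from 30 to 58 mm above the underside; below that it slopes in evenly to y = 32 mm at the underside (the nose).
- mat: fixed green rubber mat, 120 x 120 x 4 mm, on which the block stands at the start and at the end; origin at the centre of its underside on the counter.
- rack: the fixed aluminium rack; origin on the counter straight below stop, same axes. Its base is 100 mm wide (x), 12 mm high and reaches 230 mm to +y.
- pan: loose round aluminium sample pan, 110 mm across, 35 mm high; origin under its centre. Leave alone.
- jar: loose glass jar, 56 mm across, 85 mm high; origin under its centre. Leave alone.
- tub: loose clear plastic tub, 110 x 160 x 55 mm; origin under its centre. Leave alone.
- cup: loose steel cup, 72 mm across, 70 mm high; origin under its centre. Leave alone.
- plug: loose plain wooden block, 60 x 30 x 30 mm; origin under its centre. Leave alone.
- brush: loose brush, 170 mm long, lying; leave alone.
- scoop: loose steel scoop, 170 mm long, lying; leave alone.
Things that resemble listed ones, but are neither listed nor needed, are in the scene too. Several things have the shape of the block; the one meant has the colours described above. Several things look just like the mat: the one meant starts farthest from the robot's base.

How it is judged:
By the outcome, as a careful person would: the job done as asked, in the order asked, and still so for the second after the job is handed in, with the robot touching nothing.
It also fails if it takes over 72 s, if anything falls off the work surface, if the arm or the gripper's body presses on something with over 40 N, if the wrist force passes 120 N, or if a joint passes its speed limit or range.

### The arm

A 7-joint arm with a two-finger parallel gripper is mounted at the origin on the work surface. World frame = base frame: x ahead of the robot, y to its left, z up, the work surface at z = 0. Lengths are in m, angles in rad, forces in N, time in s.
With the tool pointing down it reaches from about 0.4 to 0.85 m from the base axis. Payload 4.5 kg.
Tool frame: the origin (TCP) lies midway between the tips of the shut fingers; the grasp point (between the pads) lies 19 mm behind it; z points along the fingers, y is the line along which they close (so a half turn about z gives the same grasp; the last joint's range is limited). The gripper opens to 88 mm and grips with 3 to 60 N. Pads are 18 mm wide; open, the fingers measure 123 mm over their backs; the gripper's body (75 mm by 187 mm) begins 45 mm behind the grasp point.
Start: joints at [1.362, 0.689, -0.195, 1.565, 0.157, 0.902, -0.215], TCP at [0.15, -0.607, 0.239] pointing down, gripper open.
Joint ranges: [-3.01, 3.01], [-0.46, 2.08], [-1.47, 1.51], [0.13, 2.56], [-1, 4.14], [0.04, 2.09], [-2.66, 2.66]. Speed limits (rad/s): [2.57, 2.57, 3.14, 3.14, 3.14, 3.14, 3.14].

### API

Orientations are given as a unit quaternion [x, y, z, w].
In Python, from plant import r gives the robot as it stands.
- The arm moves only by the tool carry_out, never from a script. Its argument "plan" is a list of rows, each an object with "rot": the turn, a rotation vector about the tool's x, y, z in rad, a list of three; "xyz": the shift along the tool's x, y, z in m, a list of three; "grip": the closure in counts, from 0 (fully open) to 255 (shut). In form: [{"rot": [wx, wy, wz], "xyz": [dx, dy, dz], "grip": grip}, ...]. A call has 1 to 8 rows; each row is the pose to reach, as a shift and turn from the pose commanded when the call began, along the tool's axes at that moment; what a row does not reach only later rows make up. A row lasts 1/12 s, in which the tool goes at most 41.7 mm and 7.16 degrees, less where a joint would pass 70% of its speed; a pose out of reach is approached as far as the arm can. A call with a gripper value outside its range is refused whole. The fingers move at their own pace and stop on an object; "squeeze" is the grip in N (left out, the last holds). Time passes only in rows, so rows that repeat a pose let the fingers close. It gives the time, the measured TCP pose, the force, the opening and the grip force at its end, in the units of the state.
- r.get_state(): the state, without advancing time (a new reading comes with each control period).
- r.snapshot(name): name is "side" or "top"; returns the picture (400x640x3 uint8, red, green, blue); there is no depth.
- r.camera_params(name): a dict with "fx", "fy", "cx", "cy" (pixels), "position" and "attitude" of the camera in the world. Camera axes: x right, y down, z forward; pixel columns grow to the right and rows downward; lengths in m; the calibration is good to about 2 mm. A picture is of the moment at which its call begins. camera_params takes no time and is no camera call.
- r.finish_job(): hands the job in; it is judged then, once.
The state is a dict: "clock": time; "q": joint angles; "qd": joint speeds; "joint_torque": joint torques, N m; "tool_pos": TCP position; "eef_rot": TCP orientation; "contact_force": force on the tool from outside, world axes, zero at the start; "moment": the same for the moment, N m; "opening": opening from 0.0 (shut) to 1.0 (fully open); "finger_force": force on a finger pad.
Only numpy, scipy, OpenCV 4.12 (cv2) and the standard library are available. Lean on these libraries where they do the work, as an engineer would, in place of code of your own. Each camera call takes 0.05 s, during which the arm holds its last target. There are 200 camera calls.

## Working session

There is one attempt and no reset: what is moved stays moved. The work goes in short steps, Python scripts to look and compute and a tool call to move; the robot and the scene stay as the last step left them, time stands still between calls to the robot, and variables do not carry over. Pictures are saved under pics/ and viewed, at most 10 in all, crops included, and the job is handed in when it is done.

Besides the shell and the picture viewer there is one more tool, called by a JSON object that holds its "name" and its "arguments". carry_out: Moves the arm, as the interface text tells. Its arguments: {"type":"object","properties":{"plan":{"type":"array"},"squeeze":{"type":"number"}},"required":["plan"]}

```bash
ls; mkdir -p pics
python3 - <<'E'
from plant import r
import cv2
for n in("side","top"):
    cv2.imwrite(f"pics/{n}0.png",r.snapshot(n)[:,:,::-1]); print(r.camera_params(n))
print(r.get_state())
E
```

```text
pics
{'fx': 413.5834965522259, 'fy': 413.5834965522259, 'cx': 318.0731644595619, 'cy': 198.2982568879191, 'position': array([ 0.41088397, -0.76691881,  0.76818434]), 'attitude': array([ 0.91659117, -0.05645041,  0.02731648, -0.39487694])}
{'fx': 419.8184205163914, 'fy': 419.8184205163914, 'cx': 322.32163623701905, 'cy': 198.67437142143845, 'position': array([ 0.40720116, -0.04171333,  1.07940608]), 'attitude': array([-0.70412377,  0.70870078, -0.03071884,  0.03176894])}
{'clock': 0.1, 'q': array([ 1.36177921,  0.68987032, -0.19451969,  1.56621301,  0.15731051,
        0.90249659, -0.2151284 ]), 'qd': array([-0.00132125, -0.00139301, -0.00261586, -0.00288243,  0.00122896,
       -0.00228166,  0.00044378]), 'joint_torque': array([-2.98488325e-03, -5.28501606e+01, -1.27119239e+00, -1.53837276e+01,
       -5.24843065e-02,  1.98900794e-03,  5.19025718e-05]), 'tool_pos': array([ 0.15009697, -0.60614204,  0.23801602]), 'eef_rot': array([ 9.92635637e-01,  1.21135693e-01, -1.59162764e-04, -7.81847956e-04]), 'contact_force': array([ 0.6521201 , -0.46281004, -0.28092193]), 'moment': array([ 0.01503626,  0.01482145, -0.00658873]), 'finger_force': 0.0, 'opening': 1.0002190746120392}
```

View pics/side0.png

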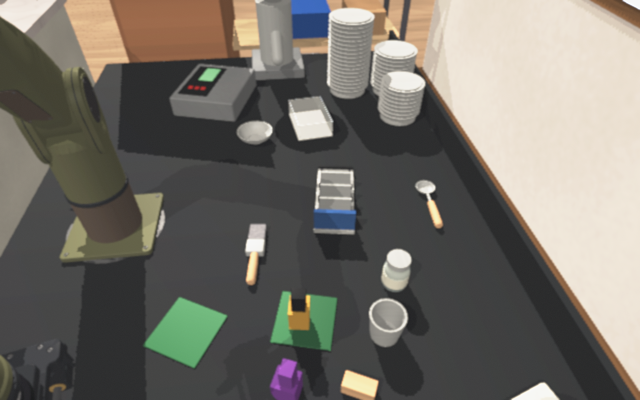

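View pics/top0.png

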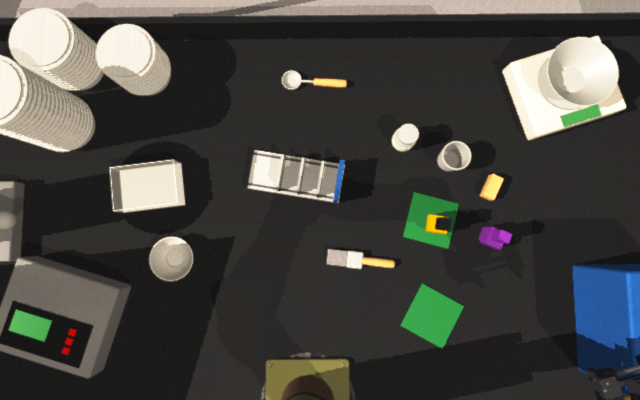

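Side view: blue stop at about (335,220), the rack running away from it, and the yellow/black block on its mat at (300,312). Top view: stop at (340,181), rack to the left of it, block at (437,223) on the mat farther from the base. I'll make enlarged crops.

```bash
cat > h.py <<'E'
import numpy as np, cv2
from plant import r
from scipy.spatial.transform import Rotation as R
P={n:r.camera_params(n) for n in("side","top")}
def ray(n,uv):
    p=P[n]; d=np.array([(uv[0]-p['cx'])/p['fx'],(uv[1]-p['cy'])/p['fy'],1.])
    return p['position'],R.from_quat(p['attitude']).apply(d)
def onz(n,uv,z):
    c,d=ray(n,uv); return c+d*(z-c[2])/d[2]
def proj(n,X):
    p=P[n]; q=R.from_quat(p['attitude']).inv().apply(np.asarray(X)-p['position']); q=np.atleast_2d(q)
    return np.c_[p['fx']*q[:,0]/q[:,2]+p['cx'],p['fy']*q[:,1]/q[:,2]+p['cy']]
def tri(a,b):
    (c1,d1),(c2,d2)=ray("side",a),ray("top",b)
    s=np.linalg.lstsq(np.c_[d1,-d2],c2-c1,rcond=None)[0]
    x,y=c1+s[0]*d1,c2+s[1]*d2; return (x+y)/2,np.linalg.norm(x-y)
E
python3 - <<'E'
import cv2,numpy as np
s=cv2.imread('pics/side0.png');t=cv2.imread('pics/top0.png')
def c(i,x,y,w,h,k): return cv2.resize(i[y:y+h,x:x+w],None,fx=k,fy=k,interpolation=cv2.INTER_CUBIC)
A=np.hstack([c(t,240,140,115,75,4),c(t,400,190,65,75,5)[:300]])
B=np.hstack([c(s,305,160,60,80,3.75),c(s,265,280,80,75,4)])
W=max(A.shape[1],B.shape[1])
pad=lambda a:cv2.copyMakeBorder(a,0,0,0,W-a.shape[1],0)
o=np.vstack([pad(A),pad(B)]);print(o.shape,A.shape,B.shape);cv2.imwrite('pics/c0.png',o)
E
```

```text
(600, 785, 3) (300, 785, 3) (300, 545, 3)
```

View pics/c0.png

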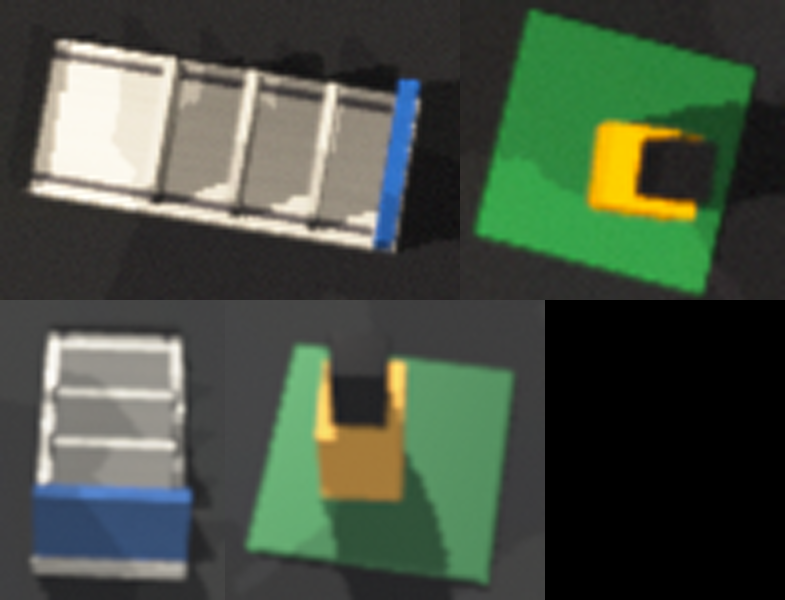

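The crop shows the rack with its three bright plates, the stop at the right, and the block upright with its flat face towards -y, since the handle is set off to the right. Next I'll measure by masks.

Run:
```python
from h import *
np.set_printoptions(precision=4,suppress=True)
M={}
for n,lo in(("side",130),("top",130)):
    im=cv2.imread(f'pics/{n}0.png'); h=cv2.cvtColor(im,cv2.COLOR_BGR2HSV)
    for nm,a,b in(("blue",(100,120,60),(125,255,255)),("yel",(12,130,90),(32,255,255)),("green",(45,80,40),(85,255,255))):
        m=cv2.inRange(h,a,b); cs,_=cv2.findContours(m,0,cv2.CHAIN_APPROX_NONE)
        for c in cs:
            A=cv2.contourArea(c)
            if A<60: continue
            bx=cv2.minAreaRect(c); 
            if nm=="blue" and not(290<bx[0][0]<370 and 140<bx[0][1]<240): continue
            print(n,nm,A,np.array(bx[0]),np.array(bx[1]),bx[2],cv2.boxPoints(bx).round(1).tolist())
            if nm!="blue": print('   poly',cv2.approxPolyDP(c,2,True)[:,0].tolist())
# mat height/pos from both views
# flat face bottom corners and shoulder corners in the side picture
for uv,z in(((289.2,329.5),.004),((309.3,330),.004),((288.3,315),.062),((309.8,313.3),.062)): print(uv,onz("side",uv,z))
# plates/rails: rack corners in top (crop px /4 + offset)
f=lambda x,y:(240+x/4,140+y/4)
for nm,uv in(("stop inner far",f(398,82)),("stop inner near",f(375,246)),("stop outer far",f(419,84)),("stop outer near",f(395,248)),
 ("p1 far",f(334,87)),("p1 near",f(313,212)),("p2",f(253,75)),("p2n",f(234,205)),("p3",f(173,62)),("p3n",f(158,190))): print(nm,onz("top",uv,.07))
a,b=onz("top",f(57,42),.05),onz("top",f(398,95),.05);print("rail yaw",np.degrees(np.arctan2(-(a-b)[0],(a-b)[1])))
# stop top edge: side outer-top corners
g=lambda x,y:(305+x/3.75,160+(y-300)/3.75)
for s,t in((g(32,497),f(395,248)),(g(191,500),f(419,84)),(g(36,486),f(375,246)),(g(190,488),f(398,82))): print("tri",tri(s,t))
```

```text
side blue 667.0 [335. 219.] [18. 42.] 90.0 [[314.0, 210.0], [356.0, 210.0], [356.0, 228.0], [314.0, 228.0]]
side yel 417.5 [298.5 312.5] [33. 21.] 90.0 [[288.0, 296.0], [309.0, 296.0], [309.0, 329.0], [288.0, 329.0]]
   poly [[309, 296], [305, 296], [304, 312], [291, 309], [290, 297], [290, 328], [308, 329]]
side yel 509.5 [545.9614 257.6923] [338.3671   4.1603] 56.3099365234375 [[450.3999938964844, 118.0999984741211], [453.79998779296875, 115.80000305175781], [641.5, 397.29998779296875], [638.0999755859375, 399.6000061035156]]
   poly [[452, 117], [639, 399], [616, 359], [597, 336], [599, 335], [593, 325], [585, 318], [585, 313]]
side yel 299.5 [174.0299  35.8866] [ 6.5356 98.0791] 88.06941223144531 [[124.9000015258789, 34.29999923706055], [222.89999389648438, 31.0], [223.1999969482422, 37.5], [125.0999984741211, 40.79999923706055]]
   poly [[222, 31], [217, 34], [215, 32], [215, 35], [212, 32], [151, 36], [133, 34], [125, 37], [128, 40], [145, 37], [149, 40], [180, 36], [223, 36]]
side green 3239.5 [184.7506 330.5254] [56.5747 70.3734] 32.347442626953125 [[142.0, 345.1000061035156]
[... 3094 characters left out ...]
13.3) [ 0.4522 -0.3429  0.062 ]
stop inner far [ 0.5896 -0.0829  0.07  ]
stop inner near [ 0.4896 -0.068   0.07  ]
stop outer far [ 0.5883 -0.0957  0.07  ]
stop outer near [ 0.4884 -0.0801  0.07  ]
p1 far [ 0.5868 -0.0439  0.07  ]
p1 near [ 0.5105 -0.0307  0.07  ]
p2 [0.5946 0.0053 0.07  ]
p2n [0.5151 0.017  0.07  ]
p3 [0.6029 0.054  0.07  ]
p3n [0.5245 0.063  0.07  ]
rail yaw -9.322910380635516
tri (array([ 0.4895, -0.0802,  0.0686]), np.float64(0.001973040117931859))
tri (array([ 0.5891, -0.0957,  0.0695]), np.float64(0.0013837661687530669))
tri (array([ 0.4922, -0.0682,  0.0661]), np.float64(0.004456837434080246))
tri (array([ 0.591 , -0.0831,  0.0674]), np.float64(0.0016405415489210839))
```

Both views agree: the stop's top edge is at about z 0.068 and the rack yaw is about -9°. I'll refine the edges to sub-pixel.

```bash
cat >> h.py <<'E'
from scipy.ndimage import map_coordinates
def edge(im,p,q,w=2.5,ch=None):
    """refine edge p-q; returns two subpixel endpoints and rms"""
    g=(im.mean(2) if ch is None else im[:,:,ch]).astype(float); p,q=np.array(p,float),np.array(q,float)
    d=(q-p)/np.linalg.norm(q-p); nn=np.array([-d[1],d[0]]); L=np.linalg.norm(q-p)
    s=np.linspace(.08*L,.92*L,int(2*L)); o=np.arange(-w,w+.01,.1)
    X=p+s[:,None,None]*d+o[None,:,None]*nn
    G=np.abs(np.gradient(map_coordinates(g,[X[...,1],X[...,0]],order=1),axis=1))**2
    e=(G*o).sum(1)/G.sum(1); k=np.polyfit(s,e,1); res=e-np.polyval(k,s)
    ok=abs(res)<2*res.std()+1e-6; k=np.polyfit(s[ok],e[ok],1)
    return p+nn*k[1], p+d*L+nn*np.polyval(k,L), res[ok].std()
E
python3 - <<'E'
from h import *
np.set_printoptions(precision=4,suppress=True)
S=cv2.imread('pics/side0.png');T=cv2.imread('pics/top0.png')
f=lambda x,y:(240+x/4-.4,140+y/4-.4); k=lambda x,y:(400+x/5-92-.4,190+y/5-.4); b=lambda x,y:(265+(x-225)/4-.4,280+(y-300)/4-.4)
def yaw(n,im,nm,p,q,z,ax,ch=None):
    a,c,s=edge(im,p,q,ch=ch); A,B=onz(n,a,z),onz(n,c,z); d=B-A
    an=np.degrees(np.arctan2(d[1],d[0])) if ax=='x' else np.degrees(np.arctan2(-d[0],d[1]))
    an=(an+90)%180-90
    print(nm,'yaw',round(an,2),'rms',round(s,2),A[:2],B[:2])
yaw("top",T,"stop inner/blue",f(398,90),f(376,240),.07,'x',2)
yaw("top",T,"stop outer",f(419,90),f(396,245),.07,'x',0)
yaw("top",T,"far rail",f(60,42),f(390,92),.04,'y')
yaw("top",T,"near rail",f(35,192),f(370,247),.04,'y')
yaw("top",T,"blk x-",k(592,208),k(690,218),.062,'y',2)
yaw("top",T,"blk +y",k(597,128),k(588,205),.05,'x',2)
yaw("side",S,"blk flat bottom",b(324,498),b(400,500),.004,'x')
for i in range(2):
  pass
yw=np.radians(-8.8);ry=np.array([-np.sin(yw),np.cos(yw),0]);rx=np.array([np.cos(yw),np.sin(yw),0])
o=np.array([.5396,-.0755,.07]); t=np.arange(-.02,.17,.001)
prof=0
for x in(-.02,-.01,0,.01,.02):
    uv=proj("top",o+rx*x+t[:,None]*ry); prof=prof+map_coordinates(T.mean(2),[uv[:,1],uv[:,0]],order=1)/5
for i in range(0,190,10): print(i-20,prof[i:i+10].round(0).astype(int).tolist())
E
```

```text
stop inner/blue yaw -9.53 rms 0.09 [ 0.5858 -0.0815] [ 0.4945 -0.0662]
stop outer yaw -10.18 rms 0.11 [ 0.5855 -0.0955] [ 0.4913 -0.0786]
far rail yaw -9.48 rms 0.23 [0.6233 0.1288] [ 0.5888 -0.0779]
near rail yaw -9.35 rms 0.23 [0.5276 0.1438] [ 0.4932 -0.0648]
blk x- yaw -6.52 rms 0.24 [ 0.4163 -0.2903] [ 0.4109 -0.3374]
blk +y yaw -9.01 rms 0.04 [ 0.4561 -0.2967] [ 0.4185 -0.2907]
blk flat bottom yaw -8.66 rms 0.07 [ 0.4107 -0.3389] [ 0.4486 -0.3447]
-20 [23, 23, 22, 23, 25, 30, 42, 61, 82, 100]
-10 [111, 118, 119, 119, 118, 118, 118, 117, 118, 118]
0 [120, 122, 126, 132, 135, 137, 138, 138, 139, 139]
10 [138, 138, 138, 138, 138, 138, 138, 137, 138, 138]
20 [138, 138, 138, 137, 137, 137, 137, 137, 137, 137]
30 [138, 138, 140, 143, 147, 148, 146, 152, 170, 192]
40 [208, 216, 217, 210, 196, 178, 161, 149, 142, 139]
50 [137, 137, 137, 137, 137, 137, 136, 136, 137, 137]
60 [137, 137, 137, 137, 137, 136, 136, 136, 137, 137]
70 [137, 137, 137, 136, 136, 136, 137, 137, 137, 136]
80 [136, 133, 128, 118, 112, 113, 125, 150, 182, 204]
90 [215, 218, 213, 201, 183, 166, 152, 143, 139, 138]
100 [137, 137, 137, 137, 137, 137, 137, 138, 137, 137]
110 [138, 138, 138, 138, 137, 137, 137, 137, 138, 138]
120 [138, 139, 141, 141, 141, 141, 142, 143, 143, 142]
130 [138, 128, 117, 109, 108, 111, 124, 146, 176, 204]
140 [223, 232, 235, 236, 234, 233, 231, 230, 230, 229]
150 [229, 229, 229, 229, 229, 230, 230, 231, 231, 231]
160 [232, 232, 232, 232, 233, 234, 235, 238, 241, 244]
```

```bash
cat >> h.py <<'E'
def go(pos,yaw):
    """shift/turn in present tool axes (mm, rad) to reach pos, pointing down, tool x at yaw deg"""
    s=r.get_state(); q=R.from_quat(s['eef_rot'])
    D=R.from_euler('z',yaw,degrees=True)*R.from_quat([1,0,0,0])
    print('t',round(s['clock'],2),'shift mm',(1000*q.inv().apply(np.array(pos)-s['tool_pos'])).round(1),'rot',(q.inv()*D).as_rotvec().round(4))
YAW=-9.45
c_,s_=np.cos(np.radians(YAW)),np.sin(np.radians(YAW))
RX=np.array([c_,s_,0]);RY=np.array([-s_,c_,0]);O=np.array([.5396,-.0755,0])+.0008*RY
def rack():
    s=r.get_state(); d=s['tool_pos']-O
    x=R.from_quat(s['eef_rot']).apply([1,0,0]); z=R.from_quat(s['eef_rot']).apply([0,0,1])
    print('t %.2f rack xyz mm'%s['clock'],(1000*np.array([d@RX,d@RY,d[2]])).round(2),'yaw %.2f'%np.degrees(np.arctan2(x[1],x[0])),'z',z.round(3),
     'F rack',np.array([s['contact_force']@RX,s['contact_force']@RY,s['contact_force'][2]]).round(2),'M',s['moment'].round(3),'open',round(s['opening']*88,1),'ff',round(s['finger_force'],1))
E
python3 -c "
from h import *
go([.433,-.323,.20],-9);go([.433,-.323,.067],-9)
print(onz('top',(493,237),.06),onz('top',(455,155),.06))"
```

```text
t 0.1 shift mm [ 342.7 -206.7   38.3] rot [-0.0015  0.0004  0.3999]
t 0.1 shift mm [ 342.7 -206.5  171.3] rot [-0.0015  0.0004  0.3999]
[ 0.40187949 -0.45231711  0.06      ] [ 0.60323186 -0.36743003  0.06      ]
```

{"name": "carry_out", "arguments": {"plan": [{"rot": [0,0,0.1],"xyz": [0.04,-0.024,0],"grip": 0},{"rot": [0,0,0.2],"xyz": [0.075,-0.045,0.005],"grip": 0},{"rot": [0,0,0.3],"xyz": [0.11,-0.066,0.01],"grip": 0},{"rot": [0,0,0.4],"xyz": [0.145,-0.087,0.015],"grip": 0},{"rot": [0,0,0.4],"xyz": [0.18,-0.108,0.02],"grip": 0},{"rot": [0,0,0.4],"xyz": [0.215,-0.129,0.025],"grip": 0},{"rot": [0,0,0.4],"xyz": [0.25,-0.15,0.03],"grip": 0},{"rot": [0,0,0.4],"xyz": [0.28,-0.168,0.035],"grip": 0}]}}

```text
clock: 0.77
tool_pos: [0.3834, -0.3737, 0.2033]
eef_rot: [0.997, -0.078, 0.0, -0.0]
contact_force: [0.2, -0.0, -0.3]
opening: 1.002
finger_force: 0.0
```

```bash
python3 -c "
from h import *
go([.433,-.323,.13],-9);go([.433,-.323,.067],-9);rack()"
```

```text
t 0.77 shift mm [ 41.1 -57.8  73.4] rot [-0.0009 -0.      0.0014]
t 0.77 shift mm [ 41.1 -57.7 136.4] rot [-0.0009 -0.      0.0014]
t 0.77 rack xyz mm [-105.11 -320.65  203.33] yaw -8.92 z [ 0.     0.001 -1.   ] F rack [ 0.21 -0.   -0.26] M [-0.03  -0.044 -0.04 ] open 88.2 ff 0.0
```

{"name": "carry_out", "arguments": {"plan": [{"rot": [0,0,0],"xyz": [0.02,-0.028,0.005],"grip": 0},{"rot": [0,0,0],"xyz": [0.0405,-0.0575,0.01],"grip": 0},{"rot": [0,0,0],"xyz": [0.0405,-0.0575,0.03],"grip": 0},{"rot": [0,0,0],"xyz": [0.0405,-0.0575,0.06],"grip": 0},{"rot": [0,0,0],"xyz": [0.0405,-0.0575,0.09],"grip": 0},{"rot": [0,0,0],"xyz": [0.0405,-0.0575,0.115],"grip": 0},{"rot": [0,0,0],"xyz": [0.0405,-0.0575,0.13],"grip": 0},{"rot": [0,0,0],"xyz": [0.0405,-0.0575,0.1355],"grip": 0}]}}

```text
clock: 1.43
tool_pos: [0.4293, -0.3247, 0.0656]
eef_rot: [0.997, -0.078, -0.002, -0.001]
contact_force: [0.3, 0.9, 0.5]
opening: 1.001
finger_force: 0.0
```

```bash
python3 -c "
from h import *
go([.433,-.323,.067],-9);rack()
cv2.imwrite('pics/s1.png',cv2.resize(r.snapshot('side')[220:380,200:420,::-1],None,fx=3,fy=3))"
```

```text
t 1.43 shift mm [ 3.4 -2.3 -1.4] rot [-0.002   0.0043  0.0003]
t 1.43 rack xyz mm [ -67.88 -264.72   65.61] yaw -8.99 z [-0.004  0.003 -1.   ] F rack [0.15 0.93 0.45] M [ 0.016 -0.048 -0.025] open 88.1 ff 0.0
```

View pics/s1.png

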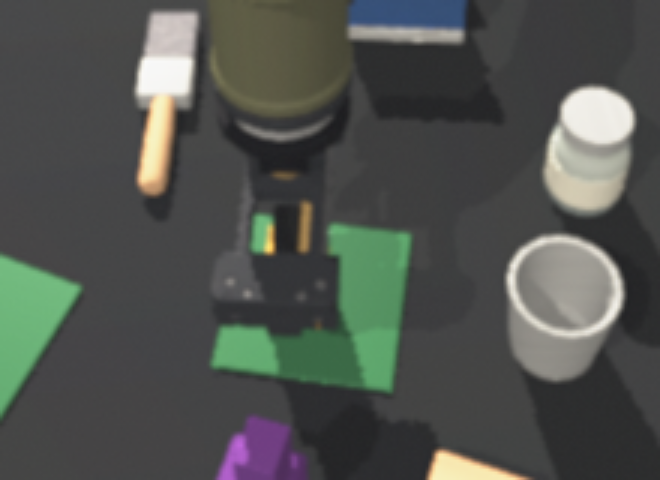

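The handle is between the open fingers, with the black handle at crop (287,228) between the finger blocks and nothing touching. I'll shift 3 mm in x and close.

{"name": "carry_out", "arguments": {"plan": [{"rot": [0,0,0],"xyz": [0.0035,-0.002,-0.001],"grip": 0},{"rot": [0,0,0],"xyz": [0.0035,-0.002,-0.001],"grip": 120},{"rot": [0,0,0],"xyz": [0.0035,-0.002,-0.001],"grip": 200},{"rot": [0,0,0],"xyz": [0.0035,-0.002,-0.001],"grip": 255},{"rot": [0,0,0],"xyz": [0.0035,-0.002,-0.001],"grip": 255},{"rot": [0,0,0],"xyz": [0.0035,-0.002,-0.001],"grip": 255},{"rot": [0,0,0],"xyz": [0.0035,-0.002,-0.001],"grip": 255},{"rot": [0,0,0],"xyz": [0.0035,-0.002,-0.001],"grip": 255}], "squeeze": 40}}

```text
clock: 2.15
tool_pos: [0.4345, -0.3245, 0.0694]
eef_rot: [0.997, -0.079, 0.0, 0.0]
contact_force: [-0.4, -0.4, 0.5]
opening: 0.496
finger_force: 0.0
```

```bash
python3 -c "
from h import *
rack();rack()"
```

```text
t 2.15 rack xyz mm [ -62.84 -263.67   69.4 ] yaw -9.01 z [ 0. -0. -1.] F rack [-0.33 -0.5   0.48] M [ 0.074  0.035 -0.023] open 43.7 ff 0.0
t 2.15 rack xyz mm [ -62.84 -263.67   69.4 ] yaw -9.01 z [ 0. -0. -1.] F rack [-0.33 -0.5   0.48] M [ 0.074  0.035 -0.023] open 43.7 ff 0.0
```

{"name": "carry_out", "arguments": {"plan": [{"rot": [0,0,0],"xyz": [0,0,0.001],"grip": 255},{"rot": [0,0,0],"xyz": [0,0,0.001],"grip": 255},{"rot": [0,0,0],"xyz": [0,0,0.001],"grip": 255},{"rot": [0,0,0],"xyz": [0,0,0.001],"grip": 255},{"rot": [0,0,0],"xyz": [0,0,0.001],"grip": 255}]}}

```text
clock: 2.57
tool_pos: [0.4344, -0.3244, 0.0681]
eef_rot: [0.997, -0.079, -0.0, -0.0]
contact_force: [0.2, -1.0, -1.3]
opening: 0.268
finger_force: 40.0
```

```bash
python3 -c "
from h import *
rack()"
```

```text
t 2.57 rack xyz mm [ -62.91 -263.6    68.11] yaw -9.01 z [-0.  0. -1.] F rack [ 0.33 -0.91 -1.26] M [0.009 0.004 0.014] open 23.6 ff 40.0
```

```bash
python3 -c "
from h import *
W=lambda x,y,z:O+x*RX+y*RY+np.array([0,0,z])
go(W(0,.0207,.17),YAW)"
```

```text
t 2.57 shift mm [  65.1 -283.8 -101.9] rot [0.     0.0001 0.0077]
```

{"name": "carry_out", "arguments": {"plan": [{"rot": [0,0,0],"xyz": [0,0,-0.02],"grip": 255},{"rot": [0,0,0],"xyz": [0,0,-0.05],"grip": 255},{"rot": [0,0,0.0077],"xyz": [0.005,-0.02,-0.08],"grip": 255},{"rot": [0,0,0.0077],"xyz": [0.015,-0.055,-0.095],"grip": 255},{"rot": [0,0,0.0077],"xyz": [0.023,-0.093,-0.102],"grip": 255},{"rot": [0,0,0.0077],"xyz": [0.031,-0.131,-0.102],"grip": 255},{"rot": [0,0,0.0077],"xyz": [0.039,-0.169,-0.102],"grip": 255},{"rot": [0,0,0.0077],"xyz": [0.047,-0.207,-0.102],"grip": 255}]}}

```text
clock: 3.23
tool_pos: [0.5134, -0.1255, 0.1704]
eef_rot: [0.997, -0.082, -0.0, -0.0]
contact_force: [0.5, -0.3, -2.5]
opening: 0.266
finger_force: 40.0
```

```bash
cat >> h.py <<'E'
W=lambda x,y,z:O+x*RX+y*RY+np.array([0,0,z])
E
python3 -c "
from h import *
rack();go(W(0,.0207,.165),YAW)"
```

```text
t 3.23 rack xyz mm [-17.64 -54.43 170.35] yaw -9.46 z [-0.  0. -1.] F rack [ 0.56 -0.16 -2.45] M [ 0.027 -0.091  0.051] open 23.4 ff 40.0
t 3.23 shift mm [ 17.6 -75.1   5.3] rot [-0.      0.0002 -0.0002]
```

{"name": "carry_out", "arguments": {"plan": [{"rot": [0,0,0],"xyz": [0.008,-0.03,0],"grip": 255},{"rot": [0,0,0],"xyz": [0.014,-0.055,0.003],"grip": 255},{"rot": [0,0,0],"xyz": [0.0176,-0.072,0.01],"grip": 255},{"rot": [0,0,0],"xyz": [0.0176,-0.075,0.015],"grip": 255},{"rot": [0,0,0],"xyz": [0.0176,-0.075,0.02],"grip": 255},{"rot": [0,0,0],"xyz": [0.0176,-0.075,0.02],"grip": 255},{"rot": [0,0,0],"xyz": [0.0176,-0.075,0.02],"grip": 255},{"rot": [0,0,0],"xyz": [0.0176,-0.075,0.02],"grip": 255}]}}

```text
clock: 3.9
tool_pos: [0.5424, -0.0583, 0.1503]
eef_rot: [0.996, -0.084, -0.0, 0.001]
contact_force: [-0.4, 1.0, -2.3]
opening: 0.27
finger_force: 40.0
```

```bash
python3 -c "
from h import *
rack();go(W(0,.0207,.150),YAW)
a=r.snapshot('side')[:,:,::-1];b=r.snapshot('top')[:,:,::-1]
cv2.imwrite('pics/s2full.png',a);cv2.imwrite('pics/t2full.png',b)
cv2.imwrite('pics/s2.png',np.hstack([cv2.resize(a[110:250,280:390],None,fx=4,fy=4),cv2.resize(b[140:210,240:330],None,fx=3.5,fy=8)]))
rack()"
```

```text
t 3.90 rack xyz mm [-6.0000e-02  1.6580e+01  1.5032e+02] yaw -9.62 z [-0.    -0.001 -1.   ] F rack [-0.58  0.93 -2.29] M [-0.042  0.011 -0.015] open 23.8 ff 40.0
t 3.9 shift mm [ 0.  -4.1  0.3] rot [ 0.0012  0.0002 -0.003 ]
t 4.00 rack xyz mm [  0.2   17.29 150.52] yaw -9.57 z [ 0.    -0.001 -1.   ] F rack [ 0.5  -0.35 -1.73] M [ 0.007  0.002 -0.017] open 23.5 ff 40.0
```

View pics/s2.png

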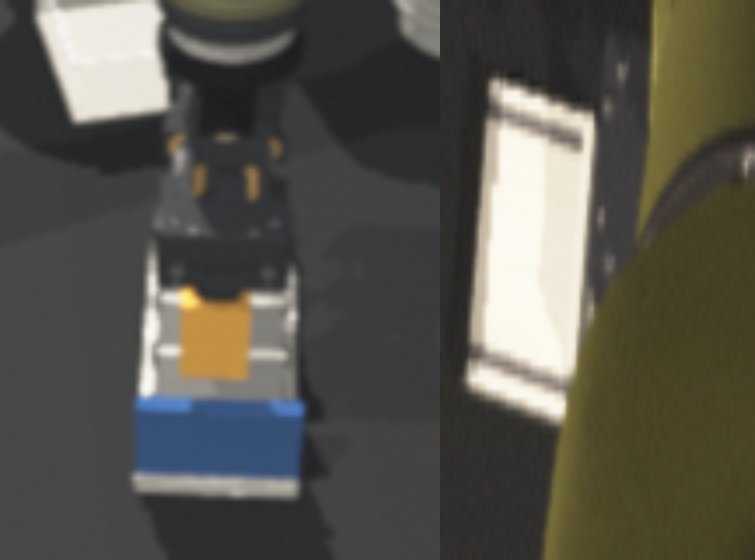

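The side view shows the flat face hovering just inside the stop, with its lower edge at crop y of about 378 and the stop's top edge at about 400. I'll compare positions in camera rays.

```bash
python3 -c "
from h import *
S=cv2.imread('pics/s2full.png')
g=lambda x,y:(280+x/4-.4,110+y/4-.4)
def rk(p):
    d=p-O; return (1000*np.array([d@RX,d@RY,p[2]])).round(1)
for nm,p,q,z in(('block low',g(184,377),g(247,379),.0889),('stop outer top',g(136,412),g(302,415),.07),('stop inner top',g(140,398),g(185,399),.07),('stop inner top R',g(258,400),g(300,401),.07)):
    a,b,s=edge(S,p,q); print(nm,a,b,round(s,2),rk(onz('side',a,z)),rk(onz('side',b,z)))
"
```

```text
block low [325.58663304 204.27105922] [341.33415634 204.84907513] 0.16 [-19.7  -4.9  88.9] [17.4 -5.2 88.9]
stop outer top [313.61086115 211.99901617] [355.11376668 212.58824398] 0.42 [-47.6 -13.   70. ] [ 50.9 -10.6  70. ]
stop inner top [314.61868678 208.25909497] [325.78763901 212.15624448] 0.62 [-45.7  -0.3  70. ] [-18.6 -12.3  70. ]
stop inner top R [344.07969886 210.45264777] [354.57588456 210.8628484 ] 0.54 [24.8 -4.6 70. ] [49.8 -4.8 70. ]
```

{"name": "carry_out", "arguments": {"plan": [{"rot": [0,0,-0.002],"xyz": [0,-0.003,0],"grip": 255},{"rot": [0,0,-0.002],"xyz": [0,-0.0045,0.003],"grip": 255},{"rot": [0,0,-0.002],"xyz": [0,-0.0045,0.008],"grip": 255},{"rot": [0,0,-0.002],"xyz": [0,-0.0045,0.012],"grip": 255},{"rot": [0,0,-0.002],"xyz": [0,-0.0045,0.0145],"grip": 255},{"rot": [0,0,-0.002],"xyz": [0,-0.0045,0.0145],"grip": 255}]}}

```text
clock: 4.5
tool_pos: [0.5431, -0.0518, 0.1349]
eef_rot: [0.997, -0.081, -0.001, 0.0]
contact_force: [-0.2, -0.4, -1.9]
opening: 0.268
finger_force: 40.0
```

```bash
python3 -c "
from h import *
rack()"
```

```text
t 4.50 rack xyz mm [ -0.43  23.19 134.86] yaw -9.33 z [-0.002 -0.    -1.   ] F rack [-0.09 -0.38 -1.91] M [ 0.07   0.025 -0.024] open 23.6 ff 40.0
```

{"name": "carry_out", "arguments": {"plan": [{"rot": [0,0,0],"xyz": [0,0,0.002],"grip": 255},{"rot": [0,0,0],"xyz": [0,0,0.004],"grip": 255},{"rot": [0,0,0],"xyz": [0,0,0.004],"grip": 255}]}}

```text
clock: 4.75
tool_pos: [0.5437, -0.0524, 0.1315]
eef_rot: [0.997, -0.082, 0.0, 0.0]
contact_force: [-0.0, -0.5, -2.1]
opening: 0.27
finger_force: 40.0
```

```bash
python3 -c "
from h import *
rack()"
```

```text
t 4.75 rack xyz mm [  0.23  22.69 131.52] yaw -9.36 z [ 0.    -0.001 -1.   ] F rack [ 0.05 -0.49 -2.14] M [-0.197  0.009  0.009] open 23.7 ff 40.0
```

{"name": "carry_out", "arguments": {"plan": [{"rot": [0,0,0],"xyz": [0,0,0.002],"grip": 255},{"rot": [0,0,0],"xyz": [0,0,0.004],"grip": 255},{"rot": [0,0,0],"xyz": [0,0,0.004],"grip": 255},{"rot": [0,0,0],"xyz": [0,0,0.004],"grip": 255}]}}

```text
clock: 5.08
tool_pos: [0.5437, -0.0534, 0.1278]
eef_rot: [0.997, -0.082, 0.0, 0.001]
contact_force: [-0.8, -5.7, -0.1]
opening: 0.268
finger_force: 40.0
```

```bash
python3 -c "
from h import *
rack()"
```

```text
t 5.08 rack xyz mm [  0.45  21.64 127.8 ] yaw -9.42 z [ 0.    -0.002 -1.   ] F rack [ 0.14 -5.71 -0.06] M [-1.461  0.062 -0.032] open 23.5 ff 40.0
```

{"name": "carry_out", "arguments": {"plan": [{"rot": [0,0,0],"xyz": [0,0.001,0],"grip": 255},{"rot": [0,0,0],"xyz": [0,0.002,0],"grip": 255},{"rot": [0,0,0],"xyz": [0,0.003,0],"grip": 255},{"rot": [0,0,0],"xyz": [0,0.003,0],"grip": 255},{"rot": [0,0,0],"xyz": [0,0.003,0],"grip": 255}]}}

```text
clock: 5.5
tool_pos: [0.5433, -0.054, 0.1276]
eef_rot: [0.997, -0.081, 0.0, -0.0]
contact_force: [0.2, -1.0, -1.3]
opening: 0.269
finger_force: 40.0
```

```bash
python3 -c "
from h import *
rack()"
```

```text
t 5.50 rack xyz mm [  0.14  21.06 127.63] yaw -9.29 z [ 0.     0.001 -1.   ] F rack [ 0.4  -0.96 -1.3 ] M [-0.272 -0.106 -0.031] open 23.7 ff 40.0
```

{"name": "carry_out", "arguments": {"plan": [{"rot": [0,0,0],"xyz": [0,0.001,0],"grip": 255},{"rot": [0,0,0],"xyz": [0,0.002,0],"grip": 255},{"rot": [0,0,0],"xyz": [0,0.003,0],"grip": 255},{"rot": [0,0,0],"xyz": [0,0.003,0],"grip": 255},{"rot": [0,0,0],"xyz": [0,0.003,0],"grip": 255}]}}

```text
clock: 5.92
tool_pos: [0.5425, -0.0566, 0.1276]
eef_rot: [0.997, -0.081, -0.0, -0.001]
contact_force: [0.2, 2.9, -2.8]
opening: 0.265
finger_force: 40.0
```

```bash
python3 -c "
from h import *
rack()"
```

```text
t 5.92 rack xyz mm [ -0.21  18.35 127.57] yaw -9.29 z [-0.001  0.001 -1.   ] F rack [-0.24  2.9  -2.84] M [ 0.817 -0.022 -0.091] open 23.4 ff 40.0
```

{"name": "carry_out", "arguments": {"plan": [{"rot": [0,0,0],"xyz": [0,0.001,0],"grip": 255},{"rot": [0,0,0],"xyz": [0,0.002,0],"grip": 255},{"rot": [0,0,0],"xyz": [0,0.002,0.002],"grip": 255},{"rot": [0,0,0],"xyz": [0,0.002,0.004],"grip": 255},{"rot": [0,0,0],"xyz": [0,0.002,0.006],"grip": 255},{"rot": [0,0,0],"xyz": [0,0.002,0.006],"grip": 255}]}}

```text
clock: 6.42
tool_pos: [0.5435, -0.057, 0.1218]
eef_rot: [0.997, -0.08, 0.001, -0.002]
contact_force: [2.0, 7.1, -1.7]
opening: 0.268
finger_force: 40.0
```

```bash
python3 -c "
from h import *
rack()"
```

```text
t 6.42 rack xyz mm [  0.86  18.07 121.83] yaw -9.22 z [ 0.002  0.003 -1.   ] F rack [ 0.79  7.3  -1.68] M [ 1.731 -0.327 -0.096] open 23.6 ff 40.0
```

{"name": "carry_out", "arguments": {"plan": [{"rot": [0,0,0],"xyz": [0,0,0.002],"grip": 255},{"rot": [0,0,0],"xyz": [0,0,0.004],"grip": 255},{"rot": [0,0,0],"xyz": [0,0,0.006],"grip": 255},{"rot": [0,0,0],"xyz": [0,0,0.008],"grip": 255},{"rot": [0,0,0],"xyz": [0,0,0.01],"grip": 255}]}}

```text
clock: 6.83
tool_pos: [0.5452, -0.0575, 0.1142]
eef_rot: [0.997, -0.081, 0.003, -0.002]
contact_force: [0.3, 6.1, 17.0]
opening: 0.269
finger_force: 40.1
```

```bash
python3 -c "
from h import *
rack()"
```

```text
t 6.83 rack xyz mm [  2.58  17.92 114.15] yaw -9.28 z [ 0.006  0.003 -1.   ] F rack [-0.65  6.04 17.03] M [ 1.78   0.111 -0.159] open 23.6 ff 40.1
```

{"name": "carry_out", "arguments": {"plan": [{"rot": [0,0,0],"xyz": [0,0,0.002],"grip": 255},{"rot": [0,0,0],"xyz": [0,0,0.004],"grip": 255},{"rot": [0,0,0],"xyz": [0,0,0.006],"grip": 255},{"rot": [0,0,0],"xyz": [0,0,0.008],"grip": 255},{"rot": [0,0,0],"xyz": [0,0,0.01],"grip": 255}]}}

```text
clock: 7.25
tool_pos: [0.5461, -0.0575, 0.1044]
eef_rot: [0.997, -0.081, 0.004, -0.002]
contact_force: [0.6, 5.8, 17.6]
opening: 0.269
finger_force: 40.0
```

```bash
python3 -c "
from h import *
rack()"
```

```text
t 7.25 rack xyz mm [  3.51  18.01 104.44] yaw -9.27 z [ 0.008  0.002 -1.   ] F rack [-0.31  5.84 17.59] M [ 1.804 -0.095 -0.189] open 23.7 ff 40.0
```

{"name": "carry_out", "arguments": {"plan": [{"rot": [0,0,0],"xyz": [0,0,0.002],"grip": 255},{"rot": [0,0,0],"xyz": [0,0,0.004],"grip": 255},{"rot": [0,0,0],"xyz": [0,0,0.006],"grip": 255},{"rot": [0,0,0],"xyz": [0,0,0.008],"grip": 255},{"rot": [0,0,0],"xyz": [0,0,0.01],"grip": 255},{"rot": [0,0,0],"xyz": [0,0,0.01],"grip": 255}]}}

```text
clock: 7.75
tool_pos: [0.5457, -0.0573, 0.0932]
eef_rot: [0.997, -0.081, 0.003, -0.002]
contact_force: [2.4, 7.2, 5.9]
opening: 0.267
finger_force: 40.0
```

```bash
python3 -c "
from h import *
rack()
a=r.snapshot('side')[:,:,::-1]
cv2.imwrite('pics/s3.png',cv2.resize(a[110:250,270:410],None,fx=4,fy=4))
rack()"
```

```text
t 7.75 rack xyz mm [ 3.05 18.15 93.24] yaw -9.27 z [ 0.007  0.003 -1.   ] F rack [1.15 7.49 5.87] M [ 1.634 -0.539 -0.253] open 23.5 ff 40.0
t 7.80 rack xyz mm [ 3.06 18.15 93.21] yaw -9.26 z [ 0.007  0.003 -1.   ] F rack [0.84 7.46 7.04] M [ 1.613 -0.526 -0.261] open 23.6 ff 40.0
```

View pics/s3.png

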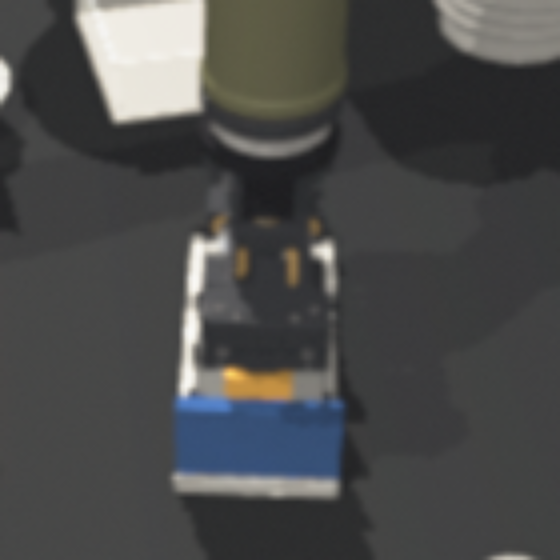

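Full width is in: the vertical force dropped from 17 to 7 N, and the picture shows the shoulder just above the stop, the block flush behind it. Lift, staying pressed at first and then relaxing.

{"name": "carry_out", "arguments": {"plan": [{"rot": [0,0,0],"xyz": [0,0,-0.005],"grip": 255},{"rot": [0,0,0],"xyz": [0,0,-0.013],"grip": 255},{"rot": [0,0,0],"xyz": [0,0,-0.021],"grip": 255},{"rot": [0,0,0.003],"xyz": [0,-0.002,-0.028],"grip": 255},{"rot": [0,0,0.006],"xyz": [0,-0.004,-0.035],"grip": 255},{"rot": [0,0,0.006],"xyz": [0,-0.005,-0.043],"grip": 255},{"rot": [0,0,0.006],"xyz": [0,-0.005,-0.053],"grip": 255},{"rot": [0,0,0.006],"xyz": [0,-0.005,-0.06],"grip": 255}]}}

```text
clock: 8.47
tool_pos: [0.5434, -0.0556, 0.153]
eef_rot: [0.996, -0.085, 0.0, 0.001]
contact_force: [-1.0, 0.6, -0.8]
opening: 0.27
finger_force: 40.0
```

```bash
python3 -c "
from h import *
rack(); go(W(0,.070,.1449),-9.5)"
```

```text
t 8.47 rack xyz mm [  0.46  19.44 152.96] yaw -9.72 z [ 0.001 -0.001 -1.   ] F rack [-1.08  0.38 -0.8 ] M [-0.011  0.024 -0.041] open 23.7 ff 40.0
t 8.47 shift mm [ -0.7 -50.6   8. ] rot [ 0.0009 -0.001  -0.0038]
```

{"name": "carry_out", "arguments": {"plan": [{"rot": [0,0,-0.002],"xyz": [0,-0.012,0],"grip": 255},{"rot": [0,0,-0.003],"xyz": [0,-0.03,0],"grip": 255},{"rot": [0,0,-0.003],"xyz": [0,-0.043,0],"grip": 255},{"rot": [0,0,-0.003],"xyz": [-0.0005,-0.049,0.003],"grip": 255},{"rot": [0,0,-0.003],"xyz": [-0.0005,-0.0505,0.006],"grip": 255},{"rot": [0,0,-0.003],"xyz": [-0.0005,-0.0505,0.008],"grip": 255},{"rot": [0,0,-0.003],"xyz": [-0.0005,-0.0505,0.008],"grip": 255},{"rot": [0,0,-0.003],"xyz": [-0.0005,-0.0505,0.008],"grip": 255}]}}

```text
clock: 9.13
tool_pos: [0.5508, -0.0062, 0.1434]
eef_rot: [0.996, -0.084, -0.0, 0.001]
contact_force: [0.1, 0.5, -1.9]
opening: 0.267
finger_force: 40.0
```

```bash
python3 -c "
from h import *
rack(); 
a=r.snapshot('side')[:,:,::-1]; cv2.imwrite('pics/s4full.png',a)
cv2.imwrite('pics/s4.png',cv2.resize(a[110:250,270:410],None,fx=4,fy=4))
rack()"
```

```text
t 9.13 rack xyz mm [ -0.34  69.44 143.38] yaw -9.60 z [-0.001 -0.001 -1.   ] F rack [ 0.03  0.51 -1.9 ] M [-0.049  0.013  0.019] open 23.5 ff 40.0
t 9.18 rack xyz mm [ -0.19  69.55 143.53] yaw -9.60 z [-0.    -0.001 -1.   ] F rack [ 0.23  0.07 -2.66] M [-0.015  0.078  0.039] open 23.8 ff 40.0
```

View pics/s4.png

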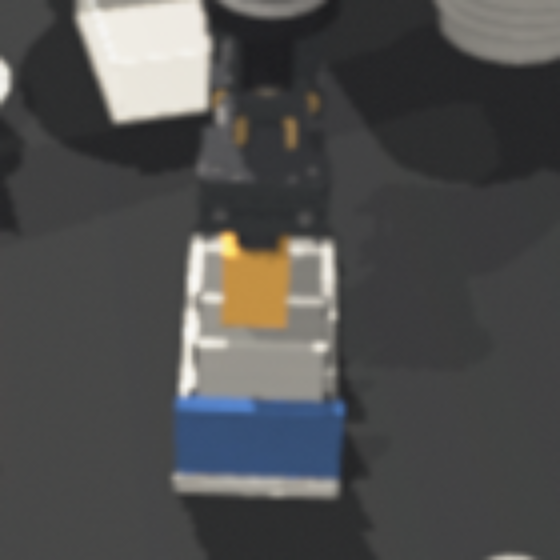

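Plate 1 is at crop row 345 and plate 2 at 298; the block's lower edge at 326 hovers over the second gap and the grip is unchanged. Lower in gently.

{"name": "carry_out", "arguments": {"plan": [{"rot": [0,0,-0.001],"xyz": [0,0,0.004],"grip": 255},{"rot": [0,0,-0.001],"xyz": [0,0,0.008],"grip": 255},{"rot": [0,0,-0.001],"xyz": [0,0,0.01],"grip": 255},{"rot": [0,0,-0.001],"xyz": [0,0,0.0115],"grip": 255},{"rot": [0,0,-0.001],"xyz": [0,0,0.013],"grip": 255},{"rot": [0,0,-0.001],"xyz": [0,0,0.013],"grip": 255}]}}

```text
clock: 9.68
tool_pos: [0.551, -0.0049, 0.1304]
eef_rot: [0.997, -0.082, -0.0, 0.0]
contact_force: [-0.9, 0.7, -0.9]
opening: 0.267
finger_force: 40.0
```

```bash
python3 -c "
from h import *
rack()"
```

```text
t 9.68 rack xyz mm [ -0.32  70.72 130.36] yaw -9.44 z [-0.001 -0.    -1.   ] F rack [-1.01  0.53 -0.92] M [ 0.028  0.014 -0.002] open 23.5 ff 40.0
```

{"name": "carry_out", "arguments": {"plan": [{"rot": [0,0,0],"xyz": [0,0.001,0.001],"grip": 255},{"rot": [0,0,0],"xyz": [0,0.0015,0.002],"grip": 255},{"rot": [0,0,0],"xyz": [0,0.002,0.002],"grip": 255},{"rot": [0,0,0],"xyz": [0,0.0025,0.002],"grip": 255},{"rot": [0,0,0],"xyz": [0,0.0025,0.002],"grip": 255},{"rot": [0,0,0],"xyz": [0,0.0025,0.002],"grip": 255}]}}

```text
clock: 10.18
tool_pos: [0.5508, -0.0071, 0.1288]
eef_rot: [0.997, -0.082, 0.0, -0.0]
contact_force: [-0.1, 0.9, -2.7]
opening: 0.268
finger_force: 40.0
```

```bash
python3 -c "
from h import *
rack()"
```

```text
t 10.18 rack xyz mm [ -0.15  68.51 128.76] yaw -9.44 z [ 0.  0. -1.] F rack [-0.21  0.84 -2.7 ] M [ 0.3   -0.037 -0.032] open 23.6 ff 40.0
```

{"name": "carry_out", "arguments": {"plan": [{"rot": [0,0,0],"xyz": [0,0.0005,0],"grip": 255},{"rot": [0,0,0],"xyz": [0,0.001,0],"grip": 255},{"rot": [0,0,0],"xyz": [0,0.0015,0],"grip": 255},{"rot": [0,0,0],"xyz": [0,0.0015,0],"grip": 255},{"rot": [0,0,0],"xyz": [0,0.0015,0],"grip": 255}]}}

```text
clock: 10.6
tool_pos: [0.5508, -0.0075, 0.1288]
eef_rot: [0.997, -0.082, 0.0, -0.001]
contact_force: [-0.1, 5.8, -1.5]
opening: 0.269
finger_force: 40.0
```

```bash
python3 -c "
from h import *
rack()"
```

```text
t 10.60 rack xyz mm [-8.0000e-02  6.8100e+01  1.2881e+02] yaw -9.39 z [ 0.001  0.001 -1.   ] F rack [-1.05  5.74 -1.47] M [ 1.517 -0.116 -0.085] open 23.7 ff 40.0
```

{"name": "carry_out", "arguments": {"plan": [{"rot": [0,0,0],"xyz": [0,-0.0004,0.001],"grip": 255},{"rot": [0,0,0],"xyz": [0,-0.0008,0.002],"grip": 255},{"rot": [0,0,0],"xyz": [0,-0.0012,0.003],"grip": 255},{"rot": [0,0,0],"xyz": [0,-0.0012,0.0045],"grip": 255},{"rot": [0,0,0],"xyz": [0,-0.0012,0.006],"grip": 255}]}}

```text
clock: 11.02
tool_pos: [0.5511, -0.0074, 0.1228]
eef_rot: [0.997, -0.082, 0.0, -0.0]
contact_force: [0.1, 4.9, 4.5]
opening: 0.269
finger_force: 40.0
```

```bash
python3 -c "
from h import *
rack()"
```

```text
t 11.02 rack xyz mm [  0.21  68.25 122.76] yaw -9.44 z [ 0.001  0.    -1.   ] F rack [-0.73  4.86  4.49] M [ 1.239 -0.082 -0.151] open 23.6 ff 40.0
```

{"name": "carry_out", "arguments": {"plan": [{"rot": [0,0,0],"xyz": [0,-0.0005,0],"grip": 255},{"rot": [0,0,0],"xyz": [0,-0.001,0],"grip": 255},{"rot": [0,0,0],"xyz": [0,-0.001,0],"grip": 255},{"rot": [0,0,0],"xyz": [0,-0.001,0],"grip": 255}]}}

```text
clock: 11.35
tool_pos: [0.551, -0.0073, 0.1227]
eef_rot: [0.997, -0.083, 0.0, 0.0]
contact_force: [1.6, 2.3, -0.4]
opening: 0.271
finger_force: 40.0
```

```bash
python3 -c "
from h import *
rack()"
```

```text
t 11.35 rack xyz mm [6.0000e-02 6.8360e+01 1.2267e+02] yaw -9.48 z [ 0.    -0.001 -1.   ] F rack [ 1.22  2.57 -0.42] M [ 0.773 -0.311 -0.145] open 23.8 ff 40.0
```

{"name": "carry_out", "arguments": {"plan": [{"rot": [0,0,0],"xyz": [0,-0.0006,0],"grip": 255},{"rot": [0,0,0],"xyz": [0,-0.0007,0.001],"grip": 255},{"rot": [0,0,0],"xyz": [0,-0.0007,0.002],"grip": 255},{"rot": [0,0,0],"xyz": [0,-0.0007,0.003],"grip": 255},{"rot": [0,0,0],"xyz": [0,-0.0007,0.004],"grip": 255}]}}

```text
clock: 11.77
tool_pos: [0.5515, -0.0073, 0.1199]
eef_rot: [0.997, -0.083, 0.001, 0.001]
contact_force: [-0.2, 0.1, 9.9]
opening: 0.264
finger_force: 40.0
```

```bash
python3 -c "
from h import *
rack()"
```

```text
t 11.77 rack xyz mm [  0.51  68.43 119.89] yaw -9.52 z [ 0.001 -0.001 -1.   ] F rack [-0.23  0.11  9.94] M [ 0.294  0.137 -0.076] open 23.2 ff 40.0
```

{"name": "carry_out", "arguments": {"plan": [{"rot": [0,0,0],"xyz": [0,0,0.002],"grip": 255},{"rot": [0,0,0],"xyz": [0,0,0.004],"grip": 255},{"rot": [0,0,0],"xyz": [0,0,0.006],"grip": 255},{"rot": [0,0,0],"xyz": [0,0,0.0075],"grip": 255}]}}

```text
clock: 12.1
tool_pos: [0.5518, -0.0073, 0.1124]
eef_rot: [0.997, -0.083, 0.001, 0.001]
contact_force: [-0.7, 0.1, 10.4]
opening: 0.27
finger_force: 40.0
```

```bash
python3 -c "
from h import *
rack()"
```

```text
t 12.10 rack xyz mm [  0.84  68.43 112.44] yaw -9.52 z [ 0.002 -0.001 -1.   ] F rack [-0.7   0.02 10.36] M [ 0.281  0.02  -0.063] open 23.8 ff 40.0
```

{"name": "carry_out", "arguments": {"plan": [{"rot": [0,0,0],"xyz": [0,0,0.002],"grip": 255},{"rot": [0,0,0],"xyz": [0,0,0.004],"grip": 255},{"rot": [0,0,0],"xyz": [0,0,0.006],"grip": 255},{"rot": [0,0,0],"xyz": [0,0,0.008],"grip": 255},{"rot": [0,0,0],"xyz": [0,0,0.01],"grip": 255}]}}

```text
clock: 12.52
tool_pos: [0.5518, -0.0074, 0.1023]
eef_rot: [0.997, -0.083, 0.001, 0.001]
contact_force: [0.6, -0.1, 6.1]
opening: 0.268
finger_force: 40.0
```

```bash
python3 -c "
from h import *
rack()"
```

```text
t 12.52 rack xyz mm [  0.85  68.39 102.25] yaw -9.52 z [ 0.002 -0.002 -1.   ] F rack [0.59 0.   6.1 ] M [ 0.214 -0.083 -0.112] open 23.6 ff 40.0
```

{"name": "carry_out", "arguments": {"plan": [{"rot": [0,0,0],"xyz": [0,0,0.002],"grip": 255},{"rot": [0,0,0],"xyz": [0,0,0.004],"grip": 255},{"rot": [0,0,0],"xyz": [0,0,0.006],"grip": 255},{"rot": [0,0,0],"xyz": [0,0,0.008],"grip": 255},{"rot": [0,0,0],"xyz": [0,0,0.008],"grip": 255}]}}

```text
clock: 12.93
tool_pos: [0.5513, -0.0073, 0.0935]
eef_rot: [0.997, -0.083, 0.0, 0.001]
contact_force: [1.2, -0.6, 1.8]
opening: 0.269
finger_force: 40.0
```

```bash
python3 -c "
from h import *
rack()"
```

```text
t 12.93 rack xyz mm [ 0.33 68.4  93.49] yaw -9.51 z [ 0.001 -0.002 -1.   ] F rack [ 1.28 -0.36  1.8 ] M [ 0.172 -0.273 -0.08 ] open 23.7 ff 40.0
```

{"name": "carry_out", "arguments": {"plan": [{"rot": [0,0,0],"xyz": [0,0,-0.005],"grip": 255},{"rot": [0,0,0],"xyz": [0,0,-0.013],"grip": 255},{"rot": [0,0,0],"xyz": [0,-0.0005,-0.021],"grip": 255},{"rot": [0,0,0],"xyz": [0,-0.001,-0.028],"grip": 255},{"rot": [0,0,0],"xyz": [0,-0.0015,-0.035],"grip": 255},{"rot": [0,0,0],"xyz": [0,-0.0015,-0.043],"grip": 255},{"rot": [0,0,0],"xyz": [0,-0.0015,-0.052],"grip": 255},{"rot": [0,0,0],"xyz": [0,-0.0015,-0.06],"grip": 255}]}}

```text
clock: 13.6
tool_pos: [0.5514, -0.0045, 0.1544]
eef_rot: [0.997, -0.082, 0.0, 0.0]
contact_force: [0.6, -0.4, -2.3]
opening: 0.273
finger_force: 40.0
```

```bash
python3 -c "
from h import *
rack(); go(W(0,.1201,.1435),-9.47)"
```

```text
t 13.60 rack xyz mm [-7.0000e-02  7.1180e+01  1.5441e+02] yaw -9.44 z [ 0.001 -0.    -1.   ] F rack [ 0.68 -0.33 -2.33] M [0.024 0.022 0.004] open 24.0 ff 40.0
t 13.6 shift mm [  0.1 -48.9  10.9] rot [-0.     -0.0005  0.0005]
```

{"name": "carry_out", "arguments": {"plan": [{"rot": [0,0,0],"xyz": [0,-0.012,0],"grip": 255},{"rot": [0,0,0],"xyz": [0,-0.03,0],"grip": 255},{"rot": [0,0,0],"xyz": [0,-0.042,0],"grip": 255},{"rot": [0,0,0],"xyz": [0,-0.0475,0.004],"grip": 255},{"rot": [0,0,0],"xyz": [0,-0.049,0.008],"grip": 255},{"rot": [0,0,0],"xyz": [0,-0.049,0.011],"grip": 255},{"rot": [0,0,0],"xyz": [0,-0.049,0.011],"grip": 255},{"rot": [0,0,0],"xyz": [0,-0.049,0.011],"grip": 255}]}}

```text
clock: 14.27
tool_pos: [0.5588, 0.0426, 0.1417]
eef_rot: [0.997, -0.083, -0.001, 0.001]
contact_force: [-0.2, 0.3, -1.6]
opening: 0.269
finger_force: 40.0
```

```bash
python3 -c "
from h import *
rack(); a=r.snapshot('side')[:,:,::-1]
cv2.imwrite('pics/s5.png',cv2.resize(a[90:230,270:410],None,fx=4,fy=4))
rack(); go(W(0,.1201,.130),-9.47)"
```

```text
t 14.27 rack xyz mm [ -0.42 118.87 141.66] yaw -9.53 z [-0.001 -0.001 -1.   ] F rack [-0.22  0.27 -1.61] M [-0.019  0.031  0.032] open 23.7 ff 40.0
t 14.32 rack xyz mm [ -0.19 118.96 141.95] yaw -9.53 z [-0.001 -0.001 -1.   ] F rack [ 0.07 -0.3  -2.02] M [-0.014 -0.015  0.011] open 23.7 ff 40.0
t 14.32 shift mm [ 0.2 -1.2 12. ] rot [ 0.001   0.0005 -0.0011]
```

View pics/s5.png

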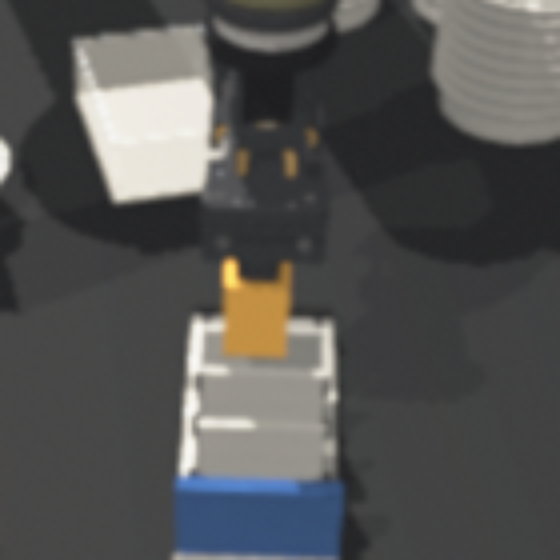

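Plate 1 at row 425 and plate 2 at 370 look evenly spaced. The block's lower edge at row 355 is over gap 3. Lower in.

{"name": "carry_out", "arguments": {"plan": [{"rot": [0,0,0],"xyz": [0,-0.001,0.003],"grip": 255},{"rot": [0,0,0],"xyz": [0,-0.0012,0.007],"grip": 255},{"rot": [0,0,0],"xyz": [0,-0.0012,0.009],"grip": 255},{"rot": [0,0,0],"xyz": [0,-0.0012,0.0105],"grip": 255},{"rot": [0,0,0],"xyz": [0,-0.0012,0.012],"grip": 255},{"rot": [0,0,0],"xyz": [0,-0.0012,0.012],"grip": 255}]}}

```text
clock: 14.82
tool_pos: [0.5593, 0.0449, 0.1299]
eef_rot: [0.997, -0.082, -0.0, 0.0]
contact_force: [-1.1, 0.3, -1.0]
opening: 0.268
finger_force: 40.0
```

```bash
python3 -c "
from h import *
rack()"
```

```text
t 14.82 rack xyz mm [ -0.34 121.25 129.86] yaw -9.45 z [-0.001 -0.    -1.   ] F rack [-1.12  0.12 -1.02] M [ 0.068  0.01  -0.007] open 23.6 ff 40.0
```

{"name": "carry_out", "arguments": {"plan": [{"rot": [0,0,0],"xyz": [0,0.001,0.001],"grip": 255},{"rot": [0,0,0],"xyz": [0,0.002,0.001],"grip": 255},{"rot": [0,0,0],"xyz": [0,0.0028,0.001],"grip": 255},{"rot": [0,0,0],"xyz": [0,0.0028,0.001],"grip": 255},{"rot": [0,0,0],"xyz": [0,0.0028,0.001],"grip": 255}]}}

```text
clock: 15.23
tool_pos: [0.5591, 0.0423, 0.1293]
eef_rot: [0.997, -0.082, 0.0, -0.0]
contact_force: [-0.9, 0.7, -2.5]
opening: 0.268
finger_force: 40.0
```

```bash
python3 -c "
from h import *
rack()"
```

```text
t 15.23 rack xyz mm [ -0.14 118.62 129.29] yaw -9.45 z [ 0.  0. -1.] F rack [-0.96  0.52 -2.48] M [ 0.186  0.011 -0.053] open 23.6 ff 40.0
```

Just touching. Press about 1 mm more, for about 3–4 N, while descending slightly.

{"name": "carry_out", "arguments": {"plan": [{"rot": [0,0,0],"xyz": [0,0.0005,0],"grip": 255},{"rot": [0,0,0],"xyz": [0,0.001,0],"grip": 255},{"rot": [0,0,0],"xyz": [0,0.001,0],"grip": 255},{"rot": [0,0,0],"xyz": [0,0.001,0],"grip": 255},{"rot": [0,0,0],"xyz": [0,0.001,0],"grip": 255}]}}

```text
clock: 15.65
tool_pos: [0.5591, 0.0421, 0.1293]
eef_rot: [0.997, -0.082, 0.0, -0.0]
contact_force: [0.6, 3.1, -0.8]
opening: 0.269
finger_force: 40.0
```

```bash
python3 -c "
from h import *
rack()"
```

```text
t 15.65 rack xyz mm [-7.0000e-02  1.1837e+02  1.2934e+02] yaw -9.42 z [ 0.001  0.001 -1.   ] F rack [ 0.13  3.17 -0.82] M [ 0.962  0.011 -0.043] open 23.7 ff 40.0
```

{"name": "carry_out", "arguments": {"plan": [{"rot": [0,0,0],"xyz": [0,-0.0006,0.001],"grip": 255},{"rot": [0,0,0],"xyz": [0,-0.0012,0.002],"grip": 255},{"rot": [0,0,0],"xyz": [0,-0.0015,0.003],"grip": 255},{"rot": [0,0,0],"xyz": [0,-0.0015,0.0045],"grip": 255},{"rot": [0,0,0],"xyz": [0,-0.0015,0.0055],"grip": 255},{"rot": [0,0,0],"xyz": [0,-0.0015,0.0055],"grip": 255}]}}

```text
clock: 16.15
tool_pos: [0.5589, 0.0424, 0.1234]
eef_rot: [0.997, -0.082, -0.0, 0.0]
contact_force: [-0.5, 0.7, -1.7]
opening: 0.273
finger_force: 40.0
```

```bash
python3 -c "
from h import *
rack()"
```

```text
t 16.15 rack xyz mm [ -0.28 118.65 123.36] yaw -9.46 z [-0.001 -0.001 -1.   ] F rack [-0.66  0.63 -1.73] M [ 0.262 -0.058  0.005] open 24.0 ff 40.0
```

Light contact of about 0.8 N. Descend to meet the wedge.

{"name": "carry_out", "arguments": {"plan": [{"rot": [0,0,0],"xyz": [0,0,0.0015],"grip": 255},{"rot": [0,0,0],"xyz": [0,0,0.003],"grip": 255},{"rot": [0,0,0],"xyz": [0,0,0.0045],"grip": 255},{"rot": [0,0,0],"xyz": [0,0,0.006],"grip": 255}]}}

```text
clock: 16.48
tool_pos: [0.5596, 0.0421, 0.1185]
eef_rot: [0.997, -0.083, 0.001, 0.0]
contact_force: [-1.3, 0.6, 7.0]
opening: 0.272
finger_force: 40.0
```

```bash
python3 -c "
from h import *
rack()"
```

```text
t 16.48 rack xyz mm [  0.42 118.52 118.46] yaw -9.50 z [ 0.001 -0.001 -1.   ] F rack [-1.41  0.4   6.98] M [ 0.127  0.283 -0.111] open 23.9 ff 40.0
```

{"name": "carry_out", "arguments": {"plan": [{"rot": [0,0,0],"xyz": [0,0,0.002],"grip": 255},{"rot": [0,0,0],"xyz": [0,0,0.004],"grip": 255},{"rot": [0,0,0],"xyz": [0,0,0.006],"grip": 255},{"rot": [0,0,0],"xyz": [0,0,0.008],"grip": 255}]}}

```text
clock: 16.82
tool_pos: [0.5602, 0.042, 0.1107]
eef_rot: [0.997, -0.083, 0.001, 0.0]
contact_force: [-0.6, -1.0, 7.7]
opening: 0.27
finger_force: 40.0
```

```bash
python3 -c "
from h import *
rack()"
```

```text
t 16.82 rack xyz mm [  0.99 118.49 110.7 ] yaw -9.51 z [ 0.003 -0.001 -1.   ] F rack [-0.43 -1.09  7.74] M [ 0.138  0.136 -0.096] open 23.8 ff 40.0
```

{"name": "carry_out", "arguments": {"plan": [{"rot": [0,0,0],"xyz": [0,0.0002,0.002],"grip": 255},{"rot": [0,0,0],"xyz": [0,0.0002,0.004],"grip": 255},{"rot": [0,0,0],"xyz": [0,0.0002,0.006],"grip": 255},{"rot": [0,0,0],"xyz": [0,0.0002,0.008],"grip": 255},{"rot": [0,0,0],"xyz": [0,0.0002,0.01],"grip": 255}]}}

```text
clock: 17.23
tool_pos: [0.5601, 0.042, 0.1003]
eef_rot: [0.997, -0.083, 0.001, 0.0]
contact_force: [0.3, -1.5, 2.7]
opening: 0.271
finger_force: 40.0
```

```bash
python3 -c "
from h import *
rack()"
```

```text
t 17.23 rack xyz mm [  0.89 118.5  100.33] yaw -9.50 z [ 0.002 -0.    -1.   ] F rack [ 0.54 -1.45  2.71] M [ 0.083 -0.098 -0.064] open 23.8 ff 40.0
```

{"name": "carry_out", "arguments": {"plan": [{"rot": [0,0,0],"xyz": [0,0,0.002],"grip": 255},{"rot": [0,0,0],"xyz": [0,0,0.004],"grip": 255},{"rot": [0,0,0],"xyz": [0,0,0.006],"grip": 255},{"rot": [0,0,0],"xyz": [0,0,0.007],"grip": 255},{"rot": [0,0,0],"xyz": [0,0,0.007],"grip": 255}]}}

```text
clock: 17.65
tool_pos: [0.559, 0.0422, 0.0923]
eef_rot: [0.997, -0.083, -0.0, 0.0]
contact_force: [1.6, -1.5, -0.8]
opening: 0.27
finger_force: 40.0
```

```bash
python3 -c "
from h import *
rack()"
```

```text
t 17.65 rack xyz mm [ -0.17 118.49  92.29] yaw -9.47 z [-0.    -0.001 -1.   ] F rack [ 1.8  -1.18 -0.76] M [-0.101 -0.294 -0.174] open 23.8 ff 40.0
```

{"name": "carry_out", "arguments": {"plan": [{"rot": [0,0,0],"xyz": [0,0.0002,-0.005],"grip": 255},{"rot": [0,0,0],"xyz": [0,0.0002,-0.013],"grip": 255},{"rot": [0,0,0],"xyz": [0,-0.0003,-0.021],"grip": 255},{"rot": [0,0,0],"xyz": [0,-0.001,-0.028],"grip": 255},{"rot": [0,0,0],"xyz": [0,-0.0015,-0.036],"grip": 255},{"rot": [0,0,0],"xyz": [0,-0.0015,-0.046],"grip": 255},{"rot": [0,0,0],"xyz": [0,-0.0015,-0.06],"grip": 255},{"rot": [0,0,0],"xyz": [0,-0.0015,-0.075],"grip": 255}]}}

```text
clock: 18.32
tool_pos: [0.559, 0.044, 0.1689]
eef_rot: [0.997, -0.082, -0.0, 0.0]
contact_force: [-0.9, 0.6, -1.2]
opening: 0.273
finger_force: 40.0
```

```bash
python3 -c "
from h import *
rack(); go([.434,-.324,.165],-9)"
```

```text
t 18.32 rack xyz mm [ -0.49 120.31 168.88] yaw -9.43 z [-0. -0. -1.] F rack [-1.    0.44 -1.19] M [ 0.022 -0.006  0.005] open 24.0 ff 40.0
t 18.32 shift mm [-63.  383.6   4. ] rot [ 0.0002  0.0004 -0.0075]
```

{"name": "carry_out", "arguments": {"plan": [{"rot": [0,0,0],"xyz": [-0.005,0.03,0],"grip": 255},{"rot": [0,0,0],"xyz": [-0.011,0.067,0],"grip": 255},{"rot": [0,0,0],"xyz": [-0.017,0.104,0],"grip": 255},{"rot": [0,0,0],"xyz": [-0.023,0.142,0],"grip": 255},{"rot": [0,0,0],"xyz": [-0.03,0.18,0],"grip": 255},{"rot": [0,0,0],"xyz": [-0.036,0.218,0],"grip": 255},{"rot": [0,0,0],"xyz": [-0.042,0.255,0],"grip": 255},{"rot": [0,0,0],"xyz": [-0.047,0.285,0],"grip": 255}]}}

```text
clock: 18.98
tool_pos: [0.4648, -0.2327, 0.1688]
eef_rot: [0.997, -0.084, 0.0, 0.001]
contact_force: [0.9, -0.3, -1.5]
opening: 0.27
finger_force: 40.0
```

```bash
python3 -c "
from h import *
m=cv2.boxPoints(((430.5,220),(48.5,48.3),14.04)); print('mat',onz('top',(430.5,220),.004))
rack(); go([.434,-.324,.165],-9)
T=r.snapshot('top')[:,:,::-1]; S=r.snapshot('side')[:,:,::-1]
cv2.imwrite('pics/t6.png',T); cv2.imwrite('pics/s6full.png',S)
t=np.arange(-.02,.17,.0005)
prof=0
for x in(-.02,-.01,0,.01,.02):
    uv=proj('top',O+[0,0,.07]+RX*x+t[:,None]*RY); prof=prof+map_coordinates(T.mean(2),[uv[:,1],uv[:,0]],order=1)/5
for c in(47,97,147):
    k=abs(t*1000-c)<9; w=np.clip(prof[k]-150,0,None); print('plate centre',(w*t[k]).sum()/w.sum()*1000, prof[k].round()[::3].astype(int).tolist())
cv2.imwrite('pics/c6.png',np.hstack([cv2.resize(T[140:215,240:355],None,fx=3.6,fy=3.6),cv2.resize(S[150:225,300:370],None,fx=3.6,fy=3.6)]))
"
```

```text
mat [ 0.44592074 -0.3168873   0.004     ]
t 18.98 rack xyz mm [ -48.   -168.16  168.77] yaw -9.59 z [ 0.    -0.002 -1.   ] F rack [ 0.91 -0.2  -1.53] M [-0.019 -0.011 -0.021] open 23.8 ff 40.0
t 18.98 shift mm [-15.1  95.1   3.9] rot [ 0.0018 -0.0006 -0.0102]
plate centre 46.14614317299422 [182, 180, 175, 170, 183, 215, 231, 232, 211, 179, 154, 141]
plate centre 97.464837086081 [175, 156, 137, 136, 170, 213, 230, 231, 214, 183, 157, 143]
plate centre 150.22148414890341 [141, 122, 117, 130, 170, 209, 230, 235, 235, 233, 231, 230]
```

View pics/c6.png

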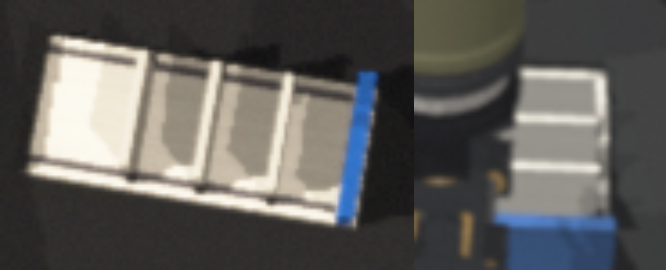

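Plates sit at about 47.8, 97.8 and 148 mm from the stop, so the spacing is an even 50 mm. The picture shows three equal bays. Now back to the mat.

{"name": "carry_out", "arguments": {"plan": [{"rot": [0,0,0],"xyz": [-0.003,0.03,0],"grip": 255},{"rot": [0,0,0],"xyz": [-0.007,0.062,0],"grip": 255},{"rot": [0,0,0],"xyz": [-0.011,0.085,0.01],"grip": 255},{"rot": [0,0,0],"xyz": [-0.011,0.0915,0.03],"grip": 255},{"rot": [0,0,0],"xyz": [-0.011,0.0915,0.05],"grip": 255},{"rot": [0,0,0],"xyz": [-0.011,0.0915,0.07],"grip": 255},{"rot": [0,0,0],"xyz": [-0.011,0.0915,0.085],"grip": 255},{"rot": [0,0,0],"xyz": [-0.011,0.0915,0.09],"grip": 255}]}}

```text
clock: 19.75
tool_pos: [0.4399, -0.3166, 0.0764]
eef_rot: [0.997, -0.082, -0.001, -0.001]
contact_force: [-0.3, 0.7, -2.9]
opening: 0.269
finger_force: 40.0
```

```bash
python3 -c "
from h import *
print(r.get_state()['tool_pos']);rack(); go([.438,-.320,.0695],-9.45)"
```

```text
[ 0.43988332 -0.31662926  0.07639738]
t 19.75 rack xyz mm [ -58.77 -255.03   76.4 ] yaw -9.40 z [-0.002  0.002 -1.   ] F rack [-0.39  0.64 -2.86] M [ 0.034  0.026 -0.036] open 23.7 ff 40.0
t 19.75 shift mm [-1.3  3.6  6.9] rot [-0.0014  0.0025  0.0009]
```

{"name": "carry_out", "arguments": {"plan": [{"rot": [0,0,0],"xyz": [0,0.002,0.003],"grip": 255},{"rot": [0,0,0],"xyz": [0,0.002,0.005],"grip": 255},{"rot": [0,0,0],"xyz": [0,0.002,0.0065],"grip": 255},{"rot": [0,0,0],"xyz": [0,0.002,0.0075],"grip": 255},{"rot": [0,0,0],"xyz": [0,0.002,0.008],"grip": 255},{"rot": [0,0,0],"xyz": [0,0.002,0.008],"grip": 255}]}}

```text
clock: 20.25
tool_pos: [0.4403, -0.3199, 0.0702]
eef_rot: [0.997, -0.082, 0.0, 0.0]
contact_force: [-0.1, 0.4, -1.8]
opening: 0.27
finger_force: 40.0
```

```bash
python3 -c "
from h import *
rack()"
```

```text
t 20.25 rack xyz mm [ -57.87 -258.21   70.18] yaw -9.44 z [ 0.001 -0.    -1.   ] F rack [-0.14  0.35 -1.84] M [0.016 0.031 0.009] open 23.8 ff 40.0
```

{"name": "carry_out", "arguments": {"plan": [{"rot": [0,0,0],"xyz": [0,0,0.001],"grip": 255},{"rot": [0,0,0],"xyz": [0,0,0.002],"grip": 255},{"rot": [0,0,0],"xyz": [0,0,0.003],"grip": 255},{"rot": [0,0,0],"xyz": [0,0,0.003],"grip": 255},{"rot": [0,0,0],"xyz": [0,0,0.003],"grip": 255}]}}

```text
clock: 20.67
tool_pos: [0.4403, -0.3201, 0.068]
eef_rot: [0.997, -0.082, 0.001, 0.0]
contact_force: [-1.4, 0.5, 10.7]
opening: 0.273
finger_force: 40.0
```

```bash
python3 -c "
from h import *
rack()"
```

```text
t 20.67 rack xyz mm [ -57.81 -258.34   68.04] yaw -9.46 z [ 0.001 -0.001 -1.   ] F rack [-1.46  0.28 10.73] M [0.44  0.354 0.023] open 24.0 ff 40.0
```

{"name": "carry_out", "arguments": {"plan": [{"rot": [0,0,0],"xyz": [0,0,-0.0008],"grip": 255},{"rot": [0,0,0],"xyz": [0,0,-0.0008],"grip": 150},{"rot": [0,0,0],"xyz": [0,0,-0.0008],"grip": 100},{"rot": [0,0,0],"xyz": [0,0,-0.0008],"grip": 60},{"rot": [0,0,0],"xyz": [0,0,-0.0008],"grip": 60},{"rot": [0,0,0],"xyz": [0,0,-0.0008],"grip": 60},{"rot": [0,0,0],"xyz": [0,0,-0.0008],"grip": 60},{"rot": [0,0,0],"xyz": [0,0,-0.0008],"grip": 60}]}}

```text
clock: 21.33
tool_pos: [0.44, -0.3198, 0.0675]
eef_rot: [0.997, -0.082, -0.0, 0.0]
contact_force: [-0.3, 0.2, 0.1]
opening: 0.753
finger_force: 0.0
```

{"name": "carry_out", "arguments": {"plan": [{"rot": [0,0,0],"xyz": [0,0,-0.005],"grip": 60},{"rot": [0,0,0],"xyz": [0,0,-0.02],"grip": 60},{"rot": [0,0,0],"xyz": [0,0,-0.045],"grip": 60},{"rot": [0,0,0],"xyz": [0,0,-0.075],"grip": 60},{"rot": [0,0,0],"xyz": [0,0,-0.105],"grip": 60},{"rot": [0,0,0],"xyz": [0,0,-0.13],"grip": 60},{"rot": [0,0,0],"xyz": [0,0,-0.15],"grip": 60},{"rot": [0,0,0],"xyz": [0,0,-0.15],"grip": 60}]}}

```text
clock: 22.0
tool_pos: [0.442, -0.3213, 0.2219]
eef_rot: [0.997, -0.083, 0.004, 0.002]
contact_force: [-0.2, -0.2, 0.2]
opening: 0.769
finger_force: 0.0
```

```bash
python3 -c "
from h import *
rack()
cv2.imwrite('pics/s7.png',r.snapshot('side')[:,:,::-1])"
```

```text
t 22.00 rack xyz mm [ -55.94 -259.25  221.9 ] yaw -9.47 z [ 0.007 -0.005 -1.   ] F rack [-0.14 -0.24  0.22] M [-0.    -0.017 -0.022] open 67.6 ff 0.0
```

View pics/s7.png

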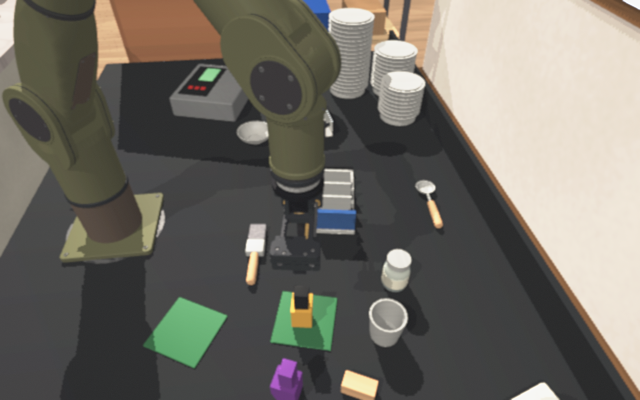

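The block stands upright on its mat at (302,310), the gripper is clear above it, and the three plates show evenly in the rack at (338,195); nothing else has moved.

```bash
python3 -c "
from plant import r
print(r.finish_job())"
```

```text
the job is handed in; nothing more can be done
None
```

Job handed in at about 22 s: each gap was set by fully inserting the 44 mm block, the top camera shows the plates at an even 50 mm pitch (to about 1 mm), and the block is back upright and released on its green mat with nothing else visibly moved.

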